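# Find the stamped kit tray and send it to the hand-out line

### The job

Two like kit trays stand behind the wooden stop strip; one of them is stamped underneath. With the fingertips only, tip the left tray (as the robot sees it) steeply up on its near bottom edge against the strip, to about 65 degrees, keep it there for a moment to look at its underside and let it down gently, and then do the same with the right tray. Finally push the stamped tray away along the table until its front edge rests on the tape of the hand-out line, leaving the other tray at the strip and everything else where it is; never pick a tray up or let it slam.

Things in the scene. Friction and masses are not known exactly. Their poses are not given: they have to be found in the camera images.
- tray_a: The STAMPED tray: open plywood box 160 mm deep (x), 180 long (y), 60 high, 8 mm walls, 12 mm floor, 0.26 to 0.50 kg, empty but for two thin dowel rails along y. Under its floor a dark brown brand 130 mm across (mallet in a ring). Origin: centre of the underside; x away from the robot, z up. Starts about 10 mm off the strip. Centre of mass 19 mm up: past about 76 degrees it falls over.
- tray_b: The tray without a stamp; same size, mass range, origin and axes as tray_a. The two trays stand side by side along the strip; which is left (greater y) and which right changes.
- tray_a_heel (a point): Middle of tray_a's near bottom edge (80 mm to -x of its origin), the edge it is tipped on; it stays down on the table.
- tray_b_heel (a point): The same point of tray_b.
- tray_a_front_left (a point): Left end of tray_a's front bottom edge (80 mm to +x, 90 mm to +y of its origin).
- tray_a_front_right (a point): Right end of tray_a's front bottom edge (80 mm to +x, 90 mm to -y of its origin).
- stop: Wooden stop strip screwed to the table on the robot's side of the trays: 660 mm long (its y), 36 wide, 6 high. Origin on the table at the middle of its far long edge, which faces the trays; x away from the robot, towards the line. A tray pulled towards the robot at its far wall slides up to this edge, then tips over it; as it leans over the strip its near bottom edge slides out by up to 15 mm.
- line: Hand-out line: a strip of paper masking tape 50 mm wide and 700 mm long, flat on the table beyond the trays, nearly parallel to the strip. Origin: its centre; x across the tape, away from the robot, y along it.
- mallet: Bystander to the left of the trays: wooden mallet lying down, head 52 mm across and 85 mm long, handle 175 mm along its x. Origin under the head's centre.
- glue: Bystander to the right of the trays: round white glue jar, black lid, 76 mm across and 95 mm high. Origin: centre of its underside.
- driver: Bystander lying between the two trays: screwdriver with a wooden handle, 170 mm long along its x, less than 35 mm wide and high.
- sander: Bystander beyond the line: cork sanding block 110 (x) x 60 x 22 mm. Origin: centre of its underside.
Not all that is in view belongs to the job. Leave any turquoise look-alike of the tray_a alone. What is shaped like the tray_b but green is not meant.

How it is judged:
By the outcome, as a careful person would: the job done as asked, in the order asked, and still so for the second after the job is handed in, with the robot touching nothing.
It also fails if it takes over 72 s, if anything falls off the work surface, if the arm or the gripper's body presses on something with over 40 N, if the wrist force passes 120 N, or if a joint passes its speed limit or range.

### The arm

A 6-joint arm with a two-finger parallel gripper is mounted at the origin on the work surface. World frame = base frame: x ahead of the robot, y to its left, z up, the work surface at z = 0. Lengths are in m, angles in degrees, forces in N, time in s.
With the tool pointing down it reaches from about 0.3 to 0.75 m from the base axis. Payload 8.5 kg.
Tool frame: the origin (TCP) lies midway between the tips of the shut fingers; the grasp point (between the pads) lies 19 mm behind it (env.hold_point_z is the distance from the TCP to the grasp point, in m); z points along the fingers, y is the line along which they close (so a half turn about z gives the same grasp; the last joint's range is limited). The gripper opens to 85 mm and grips with 20 to 120 N. Pads are 22 mm wide; open, the fingers measure 114 mm over their backs; the gripper's body (76 mm by 85 mm) begins 54 mm behind the grasp point. The pads swing forward as they close: fully open they stand 13 mm farther back than shut.
Start: joints at [-86.534, 21.807, 74.336, -0, 83.858, -12.336], TCP at [0.15, -0.529, 0.231] pointing down, gripper open.
Joint ranges: [-178.18, 178.18], [-50.72, 133.34], [12.68, 142.11], [-81.47, 261.47], [9.98, 163.14], [-165.26, 165.26]. Speed limits (degrees/s): [136.94, 136.94, 180, 180, 180, 180].

### API

Orientations are given as a 3x3 rotation matrix whose columns are the frame's x, y, z axes.
In Python, from rig import observe, get_image, camera_info, env gives the robot as it stands.
- The arm moves only by the tool drive_tool, never from a script. Its arguments are lists of equal length, an entry for each row: "offset": the shift along the tool's x, y, z in units of 40 mm (1.0 is 40 mm), a list of three; "turn": the turn, a rotation vector about the tool's x, y, z in units of 6 degrees (1.0 is 6 degrees), a list of three; "hand": the opening, from 0 (shut) to 1 (fully open). A call has exactly 10 rows; each row shifts and turns the commanded pose from where the row before left it, along the tool's axes as they then stand; what a row does not reach is not made up. A row lasts 1/8 s, in which the tool goes at most 62.5 mm and 10.7 degrees, less where a joint would pass 70% of its speed; a pose out of reach is approached as far as the arm can. A call is refused whole if a number of a shift passes 1 or a number of a turn 1, either way. A call with a gripper value outside its range is refused whole. The fingers move at their own pace and stop on an object; "newtons" is the grip in N (left out, the last holds). Time passes only in rows, so rows that do not move let the fingers close, or fill a call up. It gives the time, the measured TCP pose, the force, the opening and the grip force at its end, in the units of the state.
- observe(): the state, without advancing time (a new reading comes with each control period).
- get_image(name): name is "scene" or "top" or "wrist"; returns the picture (400x640x3 uint8, blue, green, red); there is no depth.
- camera_info(name): a dict with "fx", "fy", "cx", "cy" (pixels), "world_to_cam" (4x4, takes a point from world to camera coordinates). Camera axes: x right, y down, z forward; pixel columns grow to the right and rows downward; lengths in m; the calibration is good to about 2 mm. A picture is of the moment at which its call begins: read the wrist's pose just before it. camera_info takes no time and is no camera call; for the wrist camera it gives the pose at the moment of the call.
- env.close_job(): hands the job in; it is judged then, once.
The state is a dict: "time_s": time; "q": joint angles; "qvel": joint speeds; "joint_efforts": joint torques, N m; "position": TCP position; "tool_rot": TCP orientation; "ft_force": force on the tool from outside, world axes, zero at the start; "wrist_torque": the same for the moment, N m; "grip_width": finger opening in m; "gripper_force": force on a finger pad.
Only numpy, scipy, OpenCV 4.12 (cv2) and the standard library are available. Lean on these libraries where they do the work, as an engineer would, in place of code of your own. Each camera call takes 0.05 s, during which the arm holds its last target. There are 200 camera calls.

## Working session

There is one attempt and no reset: what is moved stays moved. The work goes in short steps, Python scripts to look and compute and a tool call to move; the robot and the scene stay as the last step left them, time stands still between calls to the robot, and variables do not carry over. Pictures are saved under pics/ and viewed, at most 10 in all, crops included, and the job is handed in when it is done.

Besides the shell and the picture viewer there is one more tool, called after "Emit:" as name(argument=value, ...), one argument or row to a line, values as JSON. drive_tool: Moves the arm, as the interface text tells. Its arguments: {"type":"object","properties":{"offset":{"type":"array"},"turn":{"type":"array"},"hand":{"type":"array"},"newtons":{"type":"number"}},"required":["offset","turn","hand"]}

```bash
mkdir -p pics; ls
python3 - <<'E'
from rig import observe,get_image,camera_info,env
import cv2,numpy as np
o=observe();print(o['time_s'],o['position'],o['tool_rot'],o['grip_width'])
for n in('scene','top'):
    cv2.imwrite(f'pics/{n}0.png',get_image(n));c=camera_info(n);print(n,c)
print(env.hold_point_z)
E
```

```text
pics
0.0 [ 0.14975231 -0.52892749  0.2307196 ] [[ 9.62209546e-01  2.72310083e-01 -8.98338559e-05]
 [ 2.72309929e-01 -9.62208530e-01  1.43066993e-03]
 [ 3.03146945e-04 -1.40106692e-03 -9.99998973e-01]] 0.08531154878946991
scene {'fx': 401.73802904051405, 'fy': 401.73802904051405, 'cx': 315.54331262948887, 'cy': 197.48199807814157, 'world_to_cam': array([[-0.52400734,  0.8513758 , -0.02399081,  0.25549143],
       [ 0.49123323,  0.27909522, -0.82510349, -0.20909904],
       [-0.69577742, -0.44414537, -0.56447202,  1.55473679],
       [ 0.        ,  0.        ,  0.        ,  1.        ]])}
top {'fx': 425.16393221731033, 'fy': 425.16393221731033, 'cx': 319.2555946271558, 'cy': 196.59866686293182, 'world_to_cam': array([[ 4.95019974e-04, -9.99898897e-01,  1.42109596e-02,
        -1.27016179e-02],
       [-9.99163659e-01, -1.07559805e-03, -4.08757289e-02,
         4.85320064e-01],
       [ 4.08868816e-02, -1.41788401e-02, -9.99063173e-01,
         1.15166004e+00],
       [ 0.00000000e+00,  0.00000000e+00,  0.00000000e+00,
         1.00000000e+00]])}
0.0187
```

View pics/top0.png

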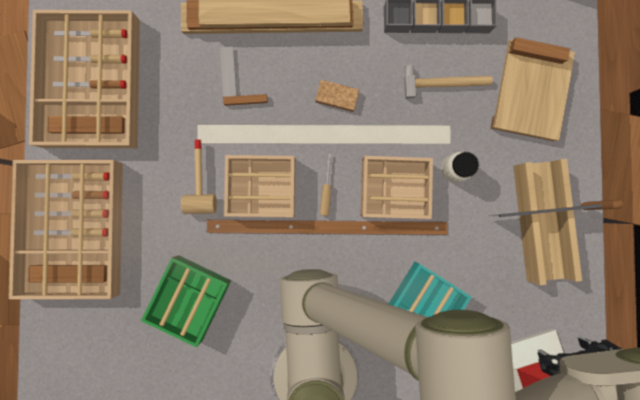

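View pics/scene0.png

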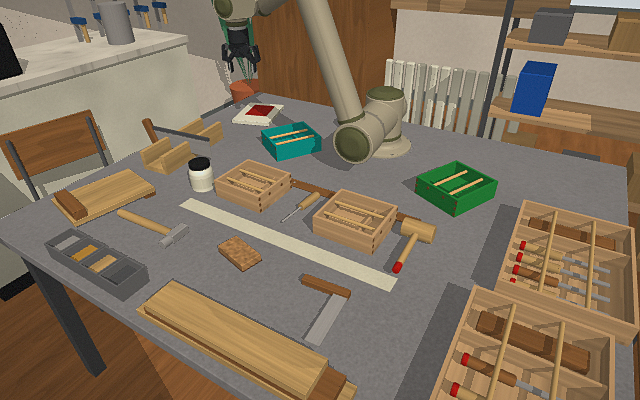

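The top view shows the plywood trays: left at u 225–295, v 156–218; right at u 362–432, v 156–218. The strip is at v≈227 and the tape at v≈134. The turquoise tray (430,290) and green tray (186,300) are the look-alikes, because only the plywood pair stands behind the strip. The scene view shows the far walls and will see the undersides when the trays are tipped.

```bash
cat > h.py <<'E'
import cv2,numpy as np
from rig import observe,get_image,camera_info,env
def ray(c,uv,z):
    M=c['world_to_cam'];R=M[:3,:3];o=-R.T@M[:3,3]
    uv=np.atleast_2d(uv).astype(float)
    d=np.c_[(uv[:,0]-c['cx'])/c['fx'],(uv[:,1]-c['cy'])/c['fy'],np.ones(len(uv))]@R
    return o+d*((z-o[2])/d[:,2])[:,None]
def proj(c,p):
    p=np.atleast_2d(p)@c['world_to_cam'][:3,:3].T+c['world_to_cam'][:3,3]
    return np.c_[p[:,0]/p[:,2]*c['fx']+c['cx'],p[:,1]/p[:,2]*c['fy']+c['cy']]
def rect(img,roi,lo,hi):
    u0,v0,u1,v1=roi
    m=cv2.inRange(cv2.cvtColor(img[v0:v1,u0:u1],cv2.COLOR_BGR2HSV),lo,hi)
    m=cv2.morphologyEx(m,cv2.MORPH_CLOSE,np.ones((3,3)))
    k=max(cv2.findContours(m,cv2.RETR_EXTERNAL,cv2.CHAIN_APPROX_NONE)[0],key=cv2.contourArea)
    return cv2.boxPoints(cv2.minAreaRect(k))+[u0,v0]
def tri(c1,a,c2,b):  # two-view point
    P=[np.diag([1,1,1])@np.array([[c['fx'],0,c['cx']],[0,c['fy'],c['cy']],[0,0,1]])@c['world_to_cam'][:3] for c in(c1,c2)]
    X=cv2.triangulatePoints(P[0],P[1],np.float64(a).reshape(2,1),np.float64(b).reshape(2,1));return (X[:3]/X[3]).ravel()
E
python3 - <<'E'
from h import *
np.set_printoptions(precision=4,suppress=True)
c=camera_info('top');im=cv2.imread('pics/top0.png')
h=cv2.cvtColor(im,cv2.COLOR_BGR2HSV)
for n,(u,v) in dict(table=(345,200),tray=(260,158),strip=(300,230),tape=(300,134)).items():print(n,h[v,u])
for n,roi,lo,hi,z in(('L',(216,145,312,221),(5,45,90),(30,255,255),.06),('R',(345,145,443,221),(5,45,90),(30,255,255),.06),
  ('strip',(200,219,455,240),(3,80,40),(25,255,200),.006),('tape',(190,115,460,150),(15,15,190),(45,90,255),0)):
    b=rect(im,roi,lo,hi);w=ray(c,b,z);print(n,b.round(1).tolist());print(w[:,:2],'size',np.linalg.norm(w[1]-w[0]),np.linalg.norm(w[2]-w[1]))
# scene crop
s=cv2.imread('pics/scene0.png')[140:290,170:440];t=im[110:245,180:460]
o=np.zeros((600,800,3),np.uint8);a=cv2.resize(t,(800,386),interpolation=cv2.INTER_CUBIC)
cv2.imwrite('pics/c1.png',cv2.resize(s,(800,444),interpolation=cv2.INTER_CUBIC))
E
```

```text
table [ 10  16 147]
tray [ 16  98 170]
strip [ 13 142 140]
tape [ 21  33 209]
L [[216.0, 155.0], [311.0, 155.0], [311.0, 220.0], [216.0, 220.0]]
[[0.5919 0.2586]
 [0.5925 0.0101]
 [0.4222 0.0099]
 [0.4221 0.2568]] size 0.248481631495879 0.170345053604513
R [[359.6, 217.9], [361.6, 154.9], [433.8, 157.2], [431.8, 220.2]]
[[ 0.4277 -0.1169]
 [ 0.5932 -0.1228]
 [ 0.5875 -0.3135]
 [ 0.4217 -0.3064]] size 0.16560999232808168 0.19070395768108786
strip [[206.9, 232.0], [207.0, 218.0], [447.1, 220.6], [447.0, 234.6]]
[[ 0.3887  0.2936]
 [ 0.4267  0.2936]
 [ 0.4198 -0.3637]
 [ 0.3816 -0.3628]] size 0.03794339364134393 0.657342559053244
tape [[198.0, 125.0], [449.0, 125.0], [449.0, 142.0], [198.0, 142.0]]
[[ 0.6834  0.3228]
 [ 0.6859 -0.374 ]
 [ 0.6382 -0.3734]
 [ 0.6362  0.3222]] size 0.6968079593427247 0.04767725157086337
```

View pics/c1.png

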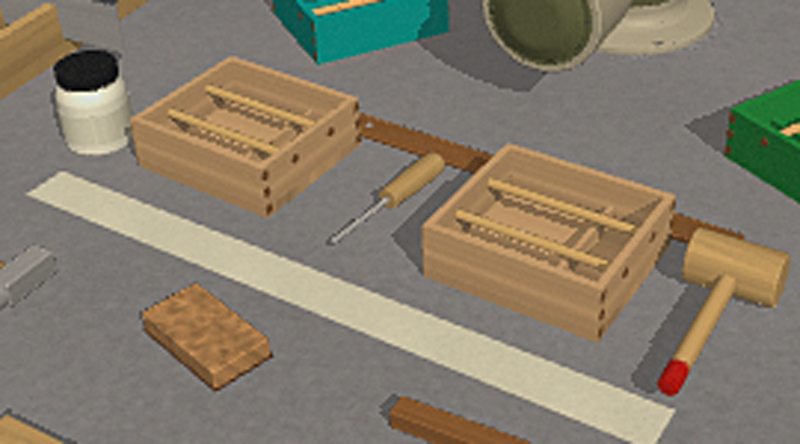

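The enlarged crop confirms the two plywood trays, with the screwdriver between them, the mallet at left and the glue jar at right. The far rim corners in the scene image are L (313,216), (373,229) and R (214,180), (260,193).

Run:
```python
from h import *
np.set_printoptions(precision=4,suppress=True)
c=camera_info('top');s=camera_info('scene');im=cv2.imread('pics/top0.png')
g=im.astype(int)
sat=cv2.cvtColor(im,cv2.COLOR_BGR2HSV)[:,:,1].astype(float)
def edge(prof,i0,thr=58):  # first rising crossing, subpixel
    for i in range(len(prof)-1):
        if (prof[i]<thr)!=(prof[i+1]<thr): return i0+i+(thr-prof[i])/(prof[i+1]-prof[i])
for n,(u0,u1) in dict(L=(232,288),R=(369,425)).items():
    for uu in(range(u0,u0+15),range(u1-15,u1)):
        p=sat[145:165,list(uu)].mean(1);v=edge(p,145);print(n,'far rim',ray(c,[np.mean(uu),v],.06)[0],end=' ')
        p=sat[205:240,list(uu)].mean(1);print('prof',p.round(0).astype(int)) 
    for vv in (range(162,175),range(195,210)):
        p=sat[list(vv),u0-20:u0+10].mean(0);q=sat[list(vv),u1-10:u1+20][:,::-1].mean(0)
        a=edge(p,u0-20);b=u1+19-edge(q,0);print('sides y',ray(c,[[a,np.mean(vv)],[b,np.mean(vv)]],.06)[:,1])
sc=[(313.1,215.6),(373.2,229.4),(214.5,180.2),(260.4,193.3)]
print(ray(s,sc,.06))
tp=[]
```

```text
L far rim [0.5929 0.1986 0.06  ] prof [ 97  97  97  97  96  96  96  95  91  89  87  72  38  19  34  99 137 140
 138 137 137 137 137 135 135 135 135 115  46  19  19  19  19  19  19]
L far rim [0.5916 0.0914 0.06  ] prof [ 98  98  96  92  90  88  88  90  90  89  89  82  53  19  24  76 132 146
 145 144 143 143 142 143 141 140 141 132  71  22  17  18  18  18  18]
sides y [0.2362 0.053 ]
sides y [0.2572 0.0537]
R far rim [ 0.5914 -0.1608  0.06  ] prof [ 98  98  97  97  97  96  96  96  95  91  89  87  64  25  15  27  91 142
 148 147 147 147 147 146 146 146 146 146 131  57  17  16  16  17  17]
R far rim [ 0.5879 -0.269   0.06  ] prof [ 96  98  99  97  93  90  89  89  89  90  90  90  88  71  35  22  64 127
 148 148 148 147 149 149 148 146 146 145 138  80  23  15  17  17  16]
sides y [-0.1223 -0.3095]
sides y [-0.1196 -0.307 ]
[[ 0.5926  0.0586  0.06  ]
 [ 0.5659  0.2232  0.06  ]
 [ 0.5897 -0.3033  0.06  ]
 [ 0.5771 -0.1332  0.06  ]]
```

Emit:
drive_tool(
  offset=[
    [0.6,-0.8,0],
    [0.6,-0.8,0],
    [0.6,-0.8,0],
    [0.6,-0.8,0],
    [0.6,-0.8,0],
    [0.6,-0.8,0],
    [0.6,-0.8,0],
    [0.6,-0.8,0],
    [0.6,-0.8,0],
    [0.6,-0.8,0],
  ],
  turn=[
    [0,0,0.27],
    [0,0,0.27],
    [0,0,0.27],
    [0,0,0.27],
    [0,0,0.27],
    [0,0,0.27],
    [0,0,0.27],
    [0,0,0.27],
    [0,0,0.27],
    [0,0,0.27],
  ],
  hand=[1,1,1,1,1,1,1,1,1,1],
)

```text
time_s: 1.35
position: [0.3396, -0.1771, 0.2312]
tool_rot: [[1.0, -0.008, -0.0], [-0.008, -1.0, 0.0], [-0.0, -0.0, -1.0]]
ft_force: [0.1, -0.4, -0.1]
grip_width: 0.0854
gripper_force: 0.0
```

Emit:
drive_tool(
  offset=[
    [0.82,-0.89,0],
    [0.82,-0.89,0],
    [0.82,-0.89,0],
    [0.82,-0.89,0],
    [0.82,-0.89,0],
    [0.82,-0.89,0],
    [0.82,-0.89,0.2],
    [0.82,-0.89,0.3],
    [0.82,-0.89,0.3],
    [0,0,0],
  ],
  turn=[
    [0,0,0],
    [0,0,0],
    [0,0,0],
    [0,0,0],
    [0,0,0],
    [0,0,0],
    [0,0,0],
    [0,0,0],
    [0,0,0],
    [0,0,0],
  ],
  hand=[1,1,1,1,1,1,1,1,1,1],
)

```text
time_s: 2.6
position: [0.637, 0.1421, 0.1966]
tool_rot: [[1.0, -0.004, -0.004], [-0.004, -1.0, 0.0], [-0.004, -0.0, -1.0]]
ft_force: [-0.4, 0.3, 0.4]
grip_width: 0.0853
gripper_force: 0.0
```

Emit:
drive_tool(
  offset=[
    [0,0,0.8],
    [0,0,0.8],
    [0,0,0.8],
    [0,0,0.8],
    [0,0,0.6],
    [0,0,0.3],
    [-0.3,0,0],
    [-0.25,0,0],
    [0,0,0],
    [0,0,0],
  ],
  turn=[
    [0,0,0],
    [0,0,0],
    [0,0,0],
    [0,0,0],
    [0,0,0],
    [0,0,0],
    [0,0,0],
    [0,0,0],
    [0,0,0],
    [0,0,0],
  ],
  hand=[1,1,1,1,1,1,1,1,1,1],
)

```text
time_s: 3.85
position: [0.615, 0.1401, 0.0359]
tool_rot: [[1.0, -0.007, 0.001], [-0.007, -1.0, 0.0], [0.001, -0.0, -1.0]]
ft_force: [0.0, -0.6, 0.2]
grip_width: 0.0856
gripper_force: 0.0
```

Run:
```python
from h import *
o=observe();print(o['position'],o['ft_force'])
a=get_image('scene')[120:300,180:450]
cv2.imwrite('pics/c2.png',cv2.resize(a,(800,533),interpolation=cv2.INTER_CUBIC))
```

```text
[0.61502308 0.14006714 0.0358631 ] [ 0.03762136 -0.6278298   0.22674992]
```

View pics/c2.png

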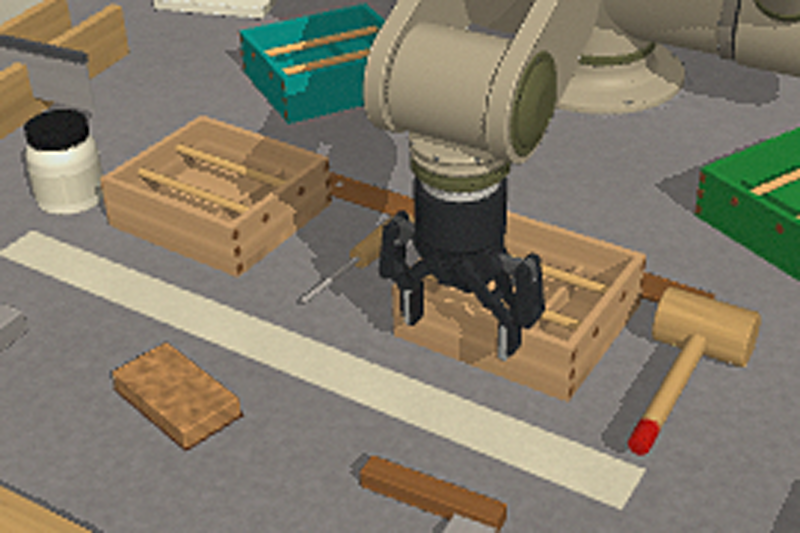

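The two fingertips stand just beyond the left tray's far wall (crop px (412,315), (508,350)) and nothing else is near. Next I slide the tray up to the strip.

Emit:
drive_tool(
  offset=[
    [-0.05,0,0.1],
    [-0.06,0,0],
    [-0.06,0,0],
    [-0.06,0,0],
    [-0.06,0,0],
    [-0.05,0,0],
    [-0.05,0,0],
    [-0.05,0,0],
    [0,0,0],
    [0,0,0],
  ],
  turn=[
    [0,0,0],
    [0,0,0],
    [0,0,0],
    [0,0,0],
    [0,0,0],
    [0,0,0],
    [0,0,0],
    [0,0,0],
    [0,0,0],
    [0,0,0],
  ],
  hand=[1,1,1,1,1,1,1,1,1,1],
)

```text
time_s: 5.15
position: [0.5968, 0.1403, 0.0313]
tool_rot: [[1.0, -0.007, -0.001], [-0.007, -1.0, 0.0], [-0.001, -0.0, -1.0]]
ft_force: [0.2, 0.5, 0.6]
grip_width: 0.0857
gripper_force: 0.1
```

```bash
cat >> h.py <<'E'
def farrim(u0,u1):
    """top view: world x of the far rim (z=.06) near columns u0..u1"""
    c=camera_info('top');s=cv2.cvtColor(get_image('top'),cv2.COLOR_BGR2HSV)[:,:,1].astype(float)
    p=s[145:175,u0:u1].mean(1);i=np.argmax(p>58);v=145+i-1+(58-p[i-1])/(p[i]-p[i-1]);return ray(c,[(u0+u1)/2,v],.06)[0][:2]
E
python3 - <<'E'
from h import *
o=observe();print(o['position'],o['ft_force'],farrim(227,231),farrim(288,292))
E
```

```text
[0.59675944 0.14026559 0.03129307] [0.19825061 0.4712323  0.58390123] [0.58355778 0.22460578] [0.5851423  0.06515114]
```

```bash
cat >> h.py <<'E'
def arc(h,ths):
    t=np.radians(ths);x=.006*np.tan(t)+.16*np.cos(t)-h*np.sin(t);z=.16*np.sin(t)+h*np.cos(t)
    return x-.16,z-h
E
python3 - <<'E'
from h import *
th=np.arange(0,71,2.5);x,z=arc(.044,th)
for i in range(len(th)):print(th[i],(x[i]*1e3).round(1),(z[i]*1e3).round(1),'row',(np.array([x[i]-x[i-1],-(z[i]-z[i-1])])/.04).round(3) if i else '')
E
```

```text
0.0 0.0 0.0 row 
2.5 -1.8 6.9 row [-0.045 -0.173]
5.0 -3.9 13.8 row [-0.053 -0.171]
7.5 -6.3 20.5 row [-0.06  -0.168]
10.0 -9.0 27.1 row [-0.067 -0.165]
12.5 -12.0 33.6 row [-0.074 -0.162]
15.0 -15.2 39.9 row [-0.081 -0.158]
17.5 -18.7 46.1 row [-0.088 -0.154]
20.0 -22.5 52.1 row [-0.094 -0.15 ]
22.5 -26.5 57.9 row [-0.1   -0.145]
25.0 -30.8 63.5 row [-0.106 -0.14 ]
27.5 -35.3 68.9 row [-0.112 -0.135]
30.0 -40.0 74.1 row [-0.118 -0.13 ]
32.5 -44.9 79.1 row [-0.123 -0.124]
35.0 -50.0 83.8 row [-0.127 -0.118]
37.5 -55.2 88.3 row [-0.132 -0.112]
40.0 -60.7 92.6 row [-0.136 -0.106]
42.5 -66.3 96.5 row [-0.14 -0.1 ]
45.0 -72.0 100.2 row [-0.143 -0.093]
47.5 -77.8 103.7 row [-0.146 -0.086]
50.0 -83.7 106.8 row [-0.148 -0.079]
52.5 -89.7 109.7 row [-0.149 -0.072]
55.0 -95.7 112.3 row [-0.15  -0.064]
57.5 -101.7 114.6 row [-0.151 -0.057]
60.0 -107.7 116.6 row [-0.15 -0.05]
62.5 -113.6 118.2 row [-0.148 -0.042]
65.0 -119.4 119.6 row [-0.144 -0.034]
67.5 -124.9 120.7 row [-0.139 -0.026]
70.0 -130.1 121.4 row [-0.13  -0.019]
```

Emit:
drive_tool(
  offset=[
    [-0.08,0,-0.02],
    [-0.05,0,-0.16],
    [-0.053,0,-0.171],
    [-0.06,0,-0.168],
    [-0.067,0,-0.165],
    [-0.074,0,-0.162],
    [-0.081,0,-0.158],
    [-0.088,0,-0.154],
    [0,0,0],
    [0,0,0],
  ],
  turn=[
    [0,0,0],
    [0,0,0],
    [0,0,0],
    [0,0,0],
    [0,0,0],
    [0,0,0],
    [0,0,0],
    [0,0,0],
    [0,0,0],
    [0,0,0],
  ],
  hand=[1,1,1,1,1,1,1,1,1,1],
)

```text
time_s: 6.5
position: [0.5752, 0.1404, 0.0777]
tool_rot: [[1.0, -0.007, 0.001], [-0.007, -1.0, 0.0], [0.001, -0.0, -1.0]]
ft_force: [2.3, 0.8, 0.4]
grip_width: 0.0853
gripper_force: 1.6
```

Run:
```python
from h import *
o=observe();print(o['position'],o['ft_force'])
a=get_image('scene')[120:300,180:450]
cv2.imwrite('pics/c3.png',cv2.resize(a,(800,533),interpolation=cv2.INTER_CUBIC))
```

```text
[0.57516541 0.14044612 0.07771365] [2.30831537 0.77392551 0.44948127]
```

View pics/c3.png

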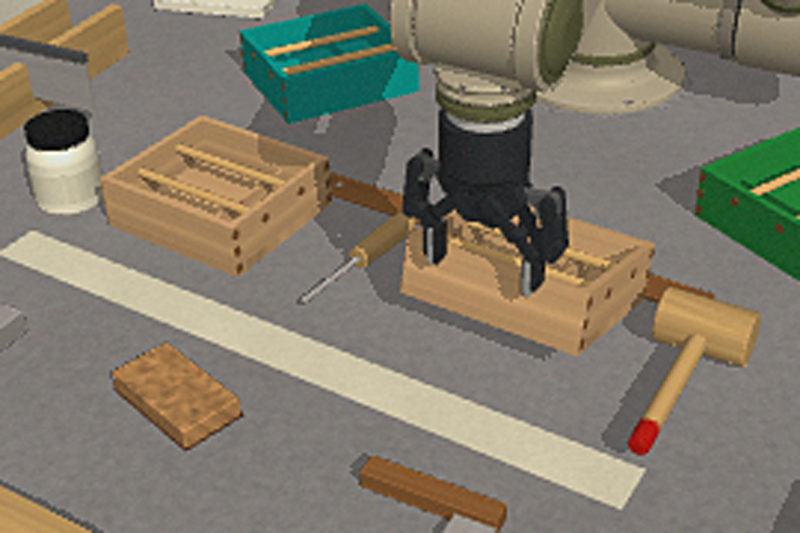

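The left tray leans about 17° on its near edge, and the tips still bear high on the far wall. I carry on along the arc.

Emit:
drive_tool(
  offset=[
    [-0.094,0,-0.15],
    [-0.1,0,-0.145],
    [-0.106,0,-0.14],
    [-0.112,0,-0.135],
    [-0.118,0,-0.13],
    [-0.123,0,-0.124],
    [-0.127,0,-0.118],
    [-0.132,0,-0.112],
    [-0.136,0,-0.106],
    [-0.14,0,-0.1],
  ],
  turn=[
    [0,0,0],
    [0,0,0],
    [0,0,0],
    [0,0,0],
    [0,0,0],
    [0,0,0],
    [0,0,0],
    [0,0,0],
    [0,0,0],
    [0,0,0],
  ],
  hand=[1,1,1,1,1,1,1,1,1,1],
)

```text
time_s: 7.8
position: [0.5269, 0.1407, 0.1283]
tool_rot: [[1.0, -0.007, -0.0], [-0.007, -1.0, 0.0], [-0.0, -0.0, -1.0]]
ft_force: [1.3, -1.1, 0.0]
grip_width: 0.0852
gripper_force: 0.5
```

Emit:
drive_tool(
  offset=[
    [-0.143,0,-0.093],
    [-0.146,0,-0.086],
    [-0.148,0,-0.079],
    [-0.149,0,-0.072],
    [-0.15,0,-0.064],
    [0,0,0],
    [0,0,0],
    [0,0,0],
    [0,0,0],
    [0,0,0],
  ],
  turn=[
    [0,0,0],
    [0,0,0],
    [0,0,0],
    [0,0,0],
    [0,0,0],
    [0,0,0],
    [0,0,0],
    [0,0,0],
    [0,0,0],
    [0,0,0],
  ],
  hand=[1,1,1,1,1,1,1,1,1,1],
)

```text
time_s: 9.05
position: [0.4982, 0.1409, 0.144]
tool_rot: [[1.0, -0.007, 0.001], [-0.007, -1.0, 0.0], [0.001, -0.0, -1.0]]
ft_force: [3.6, -0.6, 5.3]
grip_width: 0.0856
gripper_force: 3.0
```

Run:
```python
from h import *
o=observe();print(o['position'],o['ft_force'])
a=get_image('scene')[120:300,180:450]
cv2.imwrite('pics/c4.png',cv2.resize(a,(800,533),interpolation=cv2.INTER_CUBIC))
```

```text
[0.49816672 0.14094529 0.14397824] [ 3.62887822 -0.5701349   5.28164481]
```

View pics/c4.png

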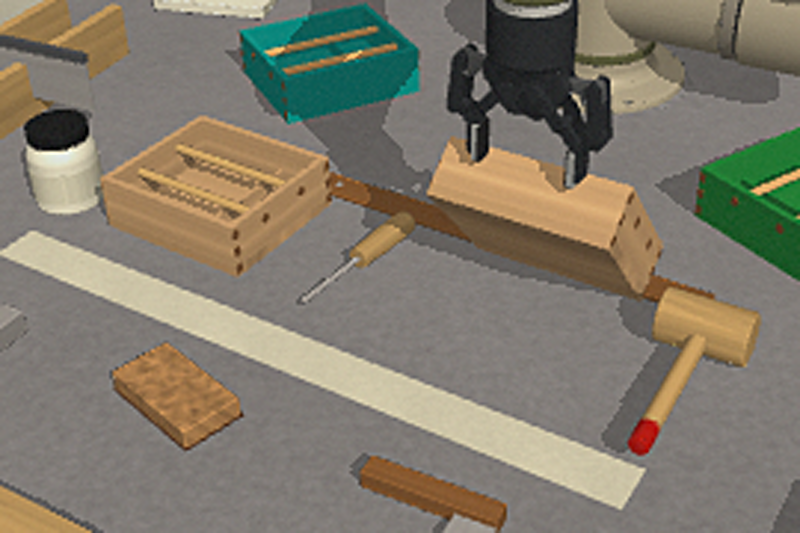

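The left tray stands at around 55°. Its underside is plain so far. Visible points in the crop: far bottom edge (428,194)–(613,248), heel's left end (642,293).

```bash
cat >> h.py <<'E'
def angle(pts,ys,k,off):
    """crop px of far-bottom corner & heel at plane y -> x,z and angle"""
    c=camera_info('scene');M=c['world_to_cam'];R=M[:3,:3];o=-R.T@M[:3,3];r=[]
    for (u,v),y in zip(pts,ys):
        u=u*k+off[0];v=v*k+off[1]
        d=np.array([(u-c['cx'])/c['fx'],(v-c['cy'])/c['fy'],1])@R;r.append(o+d*(y-o[1])/d[1])
    return np.array(r)
E
python3 - <<'E'
from h import *
a=angle([(613,248),(642,293),(428,194)],[.2345,.2345,.0545],.3375,(180,120));print(a.round(4))
print(np.degrees(np.arctan2(a[0,2]-a[1,2],a[0,0]-a[1,0])), [np.degrees(np.arcsin(a[i,2]/.16)) for i in(0,2)])
E
```

```text
[[0.5148 0.2345 0.1131]
 [0.4238 0.2345 0.0037]
 [0.5242 0.0545 0.117 ]]
50.23845075275989 [np.float64(44.9846599705961), np.float64(46.96951764359969)]
```

Run:
```python
from h import *
c=camera_info('top');im=get_image('top');s=cv2.cvtColor(im,cv2.COLOR_BGR2HSV)[:,:,1].astype(float)
u=int(proj(c,[.52,.066,.12])[0,0]);p=s[150:225,u-3:u+3].mean(1);print(u,p.round(0).astype(int).tolist())
cv2.imwrite('pics/t5.png',im)
for th in(45,50,55,60):
    t=np.radians(th);x=.425+.006*np.tan(t)+.16*np.cos(t);print(th,proj(c,[x,.066,.16*np.sin(t)]), proj(c,[x-.06*np.sin(t),.066,.16*np.sin(t)+.06*np.cos(t)]))
sc=camera_info('scene')
for th in(45,50,55,60):
    t=np.radians(th);H=.425+.006*np.tan(t);x=H+.16*np.cos(t)
    print(th,(proj(sc,[[x,.2345,.16*np.sin(t)],[x,.0545,.16*np.sin(t)],[H,.2345,0]])-[180,120])/.3375)
print(observe()['position'])
```

```text
288 [16, 17, 16, 16, 17, 16, 16, 17, 17, 17, 16, 16, 17, 16, 17, 18, 17, 17, 17, 17, 18, 18, 16, 17, 16, 16, 32, 78, 94, 95, 93, 92, 94, 95, 93, 90, 91, 92, 92, 92, 92, 94, 95, 98, 100, 101, 99, 100, 100, 98, 99, 101, 104, 105, 105, 104, 100, 99, 100, 100, 101, 100, 100, 101, 101, 100, 101, 106, 106, 106, 106, 102, 99, 99, 97]
45 [[288.44241587 171.3050288 ]] [[287.34762698 187.22298783]]
50 [[288.20743881 174.61061371]] [[287.18606391 192.40390291]]
55 [[287.98989037 178.22035638]] [[287.05421739 197.73735071]]
60 [[287.79270541 182.04362414]] [[286.954244   203.10211506]]
45 [[599.13981498 265.3494978 ]
 [416.97523683 207.76224735]
 [638.79852053 299.99094319]]
50 [[604.3196348  250.83886723]
 [421.94824627 194.371595  ]
 [638.33956055 300.62500845]]
55 [[609.65088709 236.96044021]
 [427.21004905 181.60957687]
 [637.77287305 301.40790209]]
60 [[615.00907028 223.93668071]
 [432.62507947 169.67387329]
 [637.04292184 302.41634884]]
[0.4981781  0.1409439  0.14397819]
```

Emit:
drive_tool(
  offset=[
    [-0.151,0,-0.057],
    [-0.15,0,-0.05],
    [-0.148,0,-0.042],
    [-0.144,0,-0.034],
    [-0.139,0,-0.026],
    [0,0,0],
    [0,0,0],
    [0,0,0],
    [0,0,0],
    [0,0,0],
  ],
  turn=[
    [0,0,0],
    [0,0,0],
    [0,0,0],
    [0,0,0],
    [0,0,0],
    [0,0,0],
    [0,0,0],
    [0,0,0],
    [0,0,0],
    [0,0,0],
  ],
  hand=[1,1,1,1,1,1,1,1,1,1],
)

```text
time_s: 10.4
position: [0.4697, 0.1412, 0.1534]
tool_rot: [[1.0, -0.007, 0.004], [-0.007, -1.0, 0.0], [0.004, -0.0, -1.0]]
ft_force: [3.1, -0.7, 12.4]
grip_width: 0.0854
gripper_force: 6.4
```

```bash
cat >> h.py <<'E'
def tilt(xs,y):
    """top view: v of the far-bottom edge at world y -> angle by the strip geometry"""
    c=camera_info('top');s=cv2.cvtColor(get_image('top'),cv2.COLOR_BGR2HSV)[:,:,1].astype(float)
    t=np.radians(np.arange(0,85,.5));P=np.c_[xs+.006*np.tan(t)+.16*np.cos(t),y+0*t,.16*np.sin(t)];q=proj(c,P)
    u=int(np.interp(60,np.degrees(t),q[:,0]));p=s[145:225,u-3:u+3].mean(1);i=np.argmax(p>58);v=145+i-1+(58-p[i-1])/(p[i]-p[i-1])
    m=t>.4;return v,np.interp(v,q[m,1],np.degrees(t[m]))
E
python3 - <<'E'
from h import *
o=observe();print(o['position'],o['ft_force'],tilt(.425,.066))
a=get_image('scene')[120:300,180:450]
cv2.imwrite('pics/c5.png',cv2.resize(a,(800,533),interpolation=cv2.INTER_CUBIC))
E
```

```text
[0.46967785 0.14116994 0.15343797] [ 3.0510592  -0.67771999 12.37160796] (np.float64(185.54372623574145), np.float64(64.49134200427225))
```

View pics/c5.png

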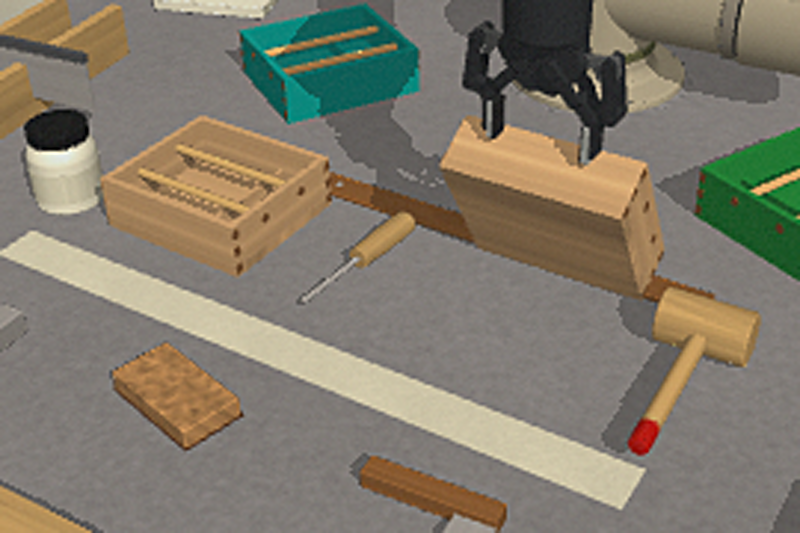

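The left tray stands at about 64–65° and its underside (crop (460,180)–(640,280)) is plain wood. So the right tray is the stamped one, to be confirmed when it is tipped. I hold, then let the left one down.

Emit:
drive_tool(
  offset=[
    [-0.03,0,0],
    [0,0,0],
    [0,0,0],
    [0,0,0],
    [0,0,0],
    [0,0,0],
    [0.1,0,0.02],
    [0.139,0,0.026],
    [0.144,0,0.034],
    [0.148,0,0.042],
  ],
  turn=[
    [0,0,0],
    [0,0,0],
    [0,0,0],
    [0,0,0],
    [0,0,0],
    [0,0,0],
    [0,0,0],
    [0,0,0],
    [0,0,0],
    [0,0,0],
  ],
  hand=[1,1,1,1,1,1,1,1,1,1],
)

```text
time_s: 11.75
position: [0.4891, 0.141, 0.1477]
tool_rot: [[1.0, -0.007, 0.001], [-0.007, -1.0, 0.0], [0.001, -0.0, -1.0]]
ft_force: [3.5, 0.3, 6.0]
grip_width: 0.0853
gripper_force: 3.0
```

Emit:
drive_tool(
  offset=[
    [0.12,0,0.041],
    [0.142,0,0.057],
    [0.14,0,0.064],
    [0.14,0,0.072],
    [0.138,0,0.079],
    [0.146,0,0.086],
    [0.143,0,0.093],
    [0.14,0,0.1],
    [0.136,0,0.106],
    [0.132,0,0.112],
  ],
  turn=[
    [0,0,0],
    [0,0,0],
    [0,0,0],
    [0,0,0],
    [0,0,0],
    [0,0,0],
    [0,0,0],
    [0,0,0],
    [0,0,0],
    [0,0,0],
  ],
  hand=[1,1,1,1,1,1,1,1,1,1],
)

```text
time_s: 13.0
position: [0.5445, 0.1407, 0.1147]
tool_rot: [[1.0, -0.007, 0.001], [-0.007, -1.0, -0.0], [0.001, 0.0, -1.0]]
ft_force: [4.7, 0.9, 4.2]
grip_width: 0.0854
gripper_force: 3.3
```

Run:
```python
from h import *
o=observe();print(o['position'],o['ft_force'],tilt(.425,.066))
x,z=arc(.044,np.arange(20,50,2.5));print(np.c_[np.arange(20,50,2.5),.596+x,.0313+z].round(4))
```

```text
[0.54447319 0.14068149 0.11471742] [4.74211144 0.87408572 4.24732634] (np.float64(166.3582089552239), np.float64(36.1138585869327))
[[20.      0.5735  0.0834]
 [22.5     0.5695  0.0892]
 [25.      0.5652  0.0948]
 [27.5     0.5607  0.1002]
 [30.      0.556   0.1054]
 [32.5     0.5511  0.1104]
 [35.      0.546   0.1151]
 [37.5     0.5408  0.1196]
 [40.      0.5353  0.1239]
 [42.5     0.5297  0.1278]
 [45.      0.524   0.1315]
 [47.5     0.5182  0.135 ]]
```

Emit:
drive_tool(
  offset=[
    [0.127,0,0.118],
    [0.123,0,0.124],
    [0.118,0,0.13],
    [0.112,0,0.135],
    [0.106,0,0.14],
    [0.1,0,0.145],
    [0.094,0,0.15],
    [0.088,0,0.154],
    [0.081,0,0.158],
    [0.04,0,0.08],
  ],
  turn=[
    [0,0,0],
    [0,0,0],
    [0,0,0],
    [0,0,0],
    [0,0,0],
    [0,0,0],
    [0,0,0],
    [0,0,0],
    [0,0,0],
    [0,0,0],
  ],
  hand=[1,1,1,1,1,1,1,1,1,1],
)

```text
time_s: 14.3
position: [0.5847, 0.1402, 0.0612]
tool_rot: [[1.0, -0.007, 0.003], [-0.007, -1.0, -0.0], [0.003, 0.0, -1.0]]
ft_force: [8.5, -0.7, 3.3]
grip_width: 0.0854
gripper_force: 4.3
```

Emit:
drive_tool(
  offset=[
    [0.034,0,0.082],
    [0.034,0,0.082],
    [0.032,0,0.083],
    [0.03,0,0.084],
    [0.027,0,0.085],
    [0.026,0,0.086],
    [0.024,0,0.086],
    [0.022,0,0.087],
    [0.02,0,0.06],
    [0,0,0],
  ],
  turn=[
    [0,0,0],
    [0,0,0],
    [0,0,0],
    [0,0,0],
    [0,0,0],
    [0,0,0],
    [0,0,0],
    [0,0,0],
    [0,0,0],
    [0,0,0],
  ],
  hand=[1,1,1,1,1,1,1,1,1,1],
)

```text
time_s: 15.55
position: [0.5934, 0.1403, 0.0315]
tool_rot: [[1.0, -0.007, -0.0], [-0.007, -1.0, 0.0], [-0.0, -0.0, -1.0]]
ft_force: [6.6, 1.1, 0.5]
grip_width: 0.0852
gripper_force: 3.0
```

Run:
```python
from h import *
o=observe();print(o['position'],o['ft_force'],tilt(.425,.066),farrim(227,231),farrim(288,292))
```

```text
[0.59343678 0.14033763 0.03149229] [6.64943983 1.11002768 0.54738195] (np.float64(158.83333333333334), np.float64(23.0)) [0.57861084 0.22456052] [0.58189248 0.0651404 ]
```

Emit:
drive_tool(
  offset=[
    [0.02,0,0],
    [0.02,0,0],
    [0.03,0,0],
    [0.03,0,0],
    [0.15,0,0],
    [0.6,0,-0.2],
    [0.1,0,-0.8],
    [0,0,-0.8],
    [0,0.5,-0.5],
    [0,0.9,0],
  ],
  turn=[
    [0,0,0],
    [0,0,0],
    [0,0,0],
    [0,0,0],
    [0,0,0],
    [0,0,0],
    [0,0,0],
    [0,0,0],
    [0,0,0],
    [0,0,0],
  ],
  hand=[1,1,1,1,1,1,1,1,1,1],
)

```text
time_s: 16.95
position: [0.6314, 0.0831, 0.1257]
tool_rot: [[1.0, -0.005, 0.003], [-0.005, -1.0, -0.0], [0.003, 0.0, -1.0]]
ft_force: [0.6, -0.2, -0.8]
grip_width: 0.0853
gripper_force: 0.0
```

Emit:
drive_tool(
  offset=[
    [0,0.9,0],
    [0,0.9,0],
    [0,0.9,0],
    [0,0.9,0],
    [0,0.9,0],
    [0,0.9,0],
    [0,0.9,0],
    [0,0.9,0],
    [0,0.3,0],
    [0,0,0],
  ],
  turn=[
    [0,0,0],
    [0,0,0],
    [0,0,0],
    [0,0,0],
    [0,0,0],
    [0,0,0],
    [0,0,0],
    [0,0,0],
    [0,0,0],
    [0,0,0],
  ],
  hand=[1,1,1,1,1,1,1,1,1,1],
)

```text
time_s: 18.2
position: [0.6283, -0.2166, 0.1238]
tool_rot: [[1.0, -0.008, -0.001], [-0.008, -1.0, 0.001], [-0.001, -0.001, -1.0]]
ft_force: [-0.4, -0.1, -0.4]
grip_width: 0.086
gripper_force: 0.0
```

Run:
```python
from h import *
o=observe();print(o['position'],o['ft_force'],farrim(227,231),farrim(288,292),farrim(240,280))
c=camera_info('top');s=cv2.cvtColor(get_image('top'),cv2.COLOR_BGR2HSV)[:,:,1]
print([s[205:235,a:a+12].mean(1).round(0).astype(int).tolist() for a in(232,280)])
```

```text
[ 0.62827298 -0.21664606  0.1237519 ] [-0.3611673  -0.05337655 -0.37429584] [0.58289104 0.22459968] [0.58203844 0.06514088] [0.58256784 0.14364359]
[[97, 97, 98, 98, 97, 97, 96, 96, 96, 96, 96, 95, 91, 88, 91, 103, 119, 122, 120, 118, 115, 114, 110, 108, 105, 104, 102, 90, 58, 46], [52, 52, 51, 50, 51, 51, 50, 50, 50, 50, 50, 50, 50, 49, 49, 49, 49, 49, 49, 49, 49, 49, 49, 48, 49, 48, 48, 48, 48, 48]]
```

Emit:
drive_tool(
  offset=[
    [0,0,0.8],
    [0,0,0.8],
    [0,0,0.5],
    [0,0,0.21],
    [-0.35,0,0],
    [-0.2,0,0],
    [-0.1,0,0],
    [-0.07,0,0],
    [-0.07,0,0],
    [0,0,0],
  ],
  turn=[
    [0,0,0],
    [0,0,0],
    [0,0,0],
    [0,0,0],
    [0,0,0],
    [0,0,0],
    [0,0,0],
    [0,0,0],
    [0,0,0],
    [0,0,0],
  ],
  hand=[1,1,1,1,1,1,1,1,1,1],
)

```text
time_s: 19.65
position: [0.5974, -0.2158, 0.032]
tool_rot: [[1.0, -0.007, 0.001], [-0.007, -1.0, -0.0], [0.001, 0.0, -1.0]]
ft_force: [2.0, 0.8, 1.3]
grip_width: 0.0855
gripper_force: 0.9
```

Emit:
drive_tool(
  offset=[
    [-0.04,0,0],
    [-0.04,0,0],
    [-0.04,0,0],
    [-0.02,0,0],
    [0,0,0],
    [0,0,0],
    [0,0,0],
    [0,0,0],
    [0,0,0],
    [0,0,0],
  ],
  turn=[
    [0,0,0],
    [0,0,0],
    [0,0,0],
    [0,0,0],
    [0,0,0],
    [0,0,0],
    [0,0,0],
    [0,0,0],
    [0,0,0],
    [0,0,0],
  ],
  hand=[1,1,1,1,1,1,1,1,1,1],
)

```text
time_s: 20.9
position: [0.5915, -0.2157, 0.0316]
tool_rot: [[1.0, -0.007, -0.0], [-0.007, -1.0, 0.0], [-0.0, -0.0, -1.0]]
ft_force: [2.0, -1.0, 0.8]
grip_width: 0.0856
gripper_force: 0.8
```

Run:
```python
from h import *
o=observe();print(o['position'],o['ft_force'],farrim(364,368),farrim(425,429))
```

```text
[ 0.59147365 -0.21573399  0.03162432] [ 2.03070807 -1.03237011  0.81265461] [ 0.58085626 -0.1344238 ] [ 0.62928961 -0.29581173]
```

Emit:
drive_tool(
  offset=[
    [-0.04,0,0],
    [-0.06,0,-0.14],
    [-0.053,0,-0.171],
    [-0.06,0,-0.168],
    [-0.067,0,-0.165],
    [-0.074,0,-0.162],
    [-0.081,0,-0.158],
    [-0.088,0,-0.154],
    [0,0,0],
    [0,0,0],
  ],
  turn=[
    [0,0,0],
    [0,0,0],
    [0,0,0],
    [0,0,0],
    [0,0,0],
    [0,0,0],
    [0,0,0],
    [0,0,0],
    [0,0,0],
    [0,0,0],
  ],
  hand=[1,1,1,1,1,1,1,1,1,1],
)

```text
time_s: 22.25
position: [0.5708, -0.2156, 0.0764]
tool_rot: [[1.0, -0.007, 0.001], [-0.007, -1.0, -0.0], [0.001, 0.0, -1.0]]
ft_force: [5.5, -0.8, 2.0]
grip_width: 0.0855
gripper_force: 2.8
```

Run:
```python
from h import *
o=observe();print(o['position'],o['ft_force'],farrim(364,368))
c=camera_info('top')
for th in (0,12,15,17,20):
    t=np.radians(th);x=.4195+.006*np.tan(t)+.16*np.cos(t);print(th,x,ray(c,proj(c,[x,-.135,.16*np.sin(t)]),.06)[0],ray(c,proj(c,[x-.06*np.sin(t),-.135,.16*np.sin(t)+.06*np.cos(t)]),.06)[0])
```

```text
[ 0.57083576 -0.21559649  0.07641857] [ 5.49455641 -0.75130415  2.02032941] [ 0.57247392 -0.13439021]
0 0.5795 [ 0.57223873 -0.12786771  0.06      ] [ 0.5795 -0.135   0.06  ]
12 0.577278955487429 [ 0.57400114 -0.13172912  0.06      ] [ 0.56856577 -0.13912233  0.06      ]
15 0.5756558273608376 [ 0.57338695 -0.13270927  0.06      ] [ 0.56462085 -0.14011364  0.06      ]
17 0.5743431450428376 [ 0.57273725 -0.13336304  0.06      ] [ 0.56172691 -0.14076177  0.06      ]
20 0.5720346407313426 [ 0.57140002 -0.13434198  0.06      ] [ 0.55699683 -0.14171195  0.06      ]
```

Emit:
drive_tool(
  offset=[
    [-0.094,0,-0.15],
    [-0.1,0,-0.145],
    [-0.106,0,-0.14],
    [-0.112,0,-0.135],
    [-0.118,0,-0.13],
    [-0.123,0,-0.124],
    [-0.127,0,-0.118],
    [-0.132,0,-0.112],
    [-0.136,0,-0.106],
    [-0.14,0,-0.1],
  ],
  turn=[
    [0,0,0],
    [0,0,0],
    [0,0,0],
    [0,0,0],
    [0,0,0],
    [0,0,0],
    [0,0,0],
    [0,0,0],
    [0,0,0],
    [0,0,0],
  ],
  hand=[1,1,1,1,1,1,1,1,1,1],
)

```text
time_s: 23.55
position: [0.5225, -0.2151, 0.1269]
tool_rot: [[1.0, -0.007, -0.001], [-0.007, -1.0, 0.0], [-0.001, -0.0, -1.0]]
ft_force: [1.2, 0.2, 1.4]
grip_width: 0.0854
gripper_force: 0.5
```

Emit:
drive_tool(
  offset=[
    [-0.143,0,-0.093],
    [-0.146,0,-0.086],
    [-0.148,0,-0.079],
    [-0.149,0,-0.072],
    [-0.15,0,-0.064],
    [0,0,0],
    [0,0,0],
    [0,0,0],
    [0,0,0],
    [0,0,0],
  ],
  turn=[
    [0,0,0],
    [0,0,0],
    [0,0,0],
    [0,0,0],
    [0,0,0],
    [0,0,0],
    [0,0,0],
    [0,0,0],
    [0,0,0],
    [0,0,0],
  ],
  hand=[1,1,1,1,1,1,1,1,1,1],
)

```text
time_s: 24.8
position: [0.4939, -0.2151, 0.1427]
tool_rot: [[1.0, -0.007, 0.0], [-0.007, -1.0, -0.0], [0.0, 0.0, -1.0]]
ft_force: [4.0, 1.8, 5.3]
grip_width: 0.0854
gripper_force: 3.0
```

Run:
```python
from h import *
o=observe();print(o['position'],o['ft_force'],tilt(.4195,-.137))
x,z=arc(.044,np.array([50,52.5,55]));print(.590+x,.0313+z)
```

```text
[ 0.4939044  -0.21507111  0.14273189] [4.00168092 1.79888396 5.27829738] (np.float64(179.72916666666666), np.float64(53.83657902290716))
[0.50629058 0.50031363 0.49429843] [0.13814977 0.14102204 0.14360169]
```

Emit:
drive_tool(
  offset=[
    [-0.151,0,-0.057],
    [-0.15,0,-0.05],
    [-0.148,0,-0.042],
    [-0.144,0,-0.034],
    [-0.139,0,-0.026],
    [0,0,0],
    [0,0,0],
    [0,0,0],
    [0,0,0],
    [0,0,0],
  ],
  turn=[
    [0,0,0],
    [0,0,0],
    [0,0,0],
    [0,0,0],
    [0,0,0],
    [0,0,0],
    [0,0,0],
    [0,0,0],
    [0,0,0],
    [0,0,0],
  ],
  hand=[1,1,1,1,1,1,1,1,1,1],
)

```text
time_s: 26.1
position: [0.4651, -0.2149, 0.1521]
tool_rot: [[1.0, -0.007, 0.003], [-0.007, -1.0, -0.001], [0.003, 0.001, -1.0]]
ft_force: [3.5, 2.6, 12.9]
grip_width: 0.0856
gripper_force: 6.5
```

Run:
```python
from h import *
o=observe();print(o['position'],o['ft_force'],tilt(.4195,-.137))
a=get_image('scene')[120:300,180:450]
cv2.imwrite('pics/c6.png',cv2.resize(a,(800,533),interpolation=cv2.INTER_CUBIC))
```

```text
[ 0.46514337 -0.21493976  0.15213243] [ 3.47657274  2.56624741 12.94466259] (np.float64(189.42564102564103), np.float64(84.5))
```

View pics/c6.png

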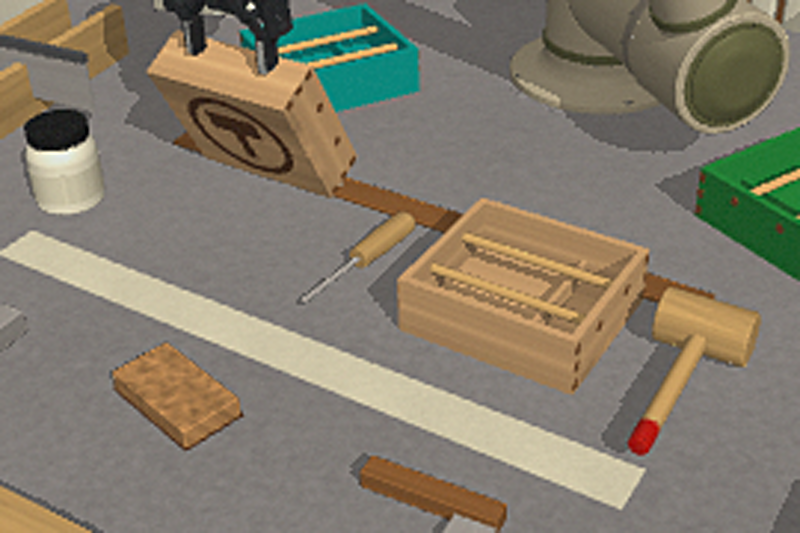

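The right tray is the stamped one: the mallet-in-ring brand shows at crop (240,132), at about 65°. The left tray lies flat at the strip. I hold, then lower.

Emit:
drive_tool(
  offset=[
    [0,0,0],
    [0,0,0],
    [0,0,0],
    [0,0,0],
    [0,0,0],
    [0,0,0],
    [0.07,0,0.01],
    [0.139,0,0.026],
    [0.144,0,0.034],
    [0.148,0,0.042],
  ],
  turn=[
    [0,0,0],
    [0,0,0],
    [0,0,0],
    [0,0,0],
    [0,0,0],
    [0,0,0],
    [0,0,0],
    [0,0,0],
    [0,0,0],
    [0,0,0],
  ],
  hand=[1,1,1,1,1,1,1,1,1,1],
)

```text
time_s: 27.45
position: [0.4846, -0.215, 0.1466]
tool_rot: [[1.0, -0.007, 0.0], [-0.007, -1.0, -0.0], [0.0, 0.0, -1.0]]
ft_force: [1.7, 1.2, 3.7]
grip_width: 0.0855
gripper_force: 2.2
```

Emit:
drive_tool(
  offset=[
    [0.12,0,0.041],
    [0.142,0,0.057],
    [0.14,0,0.064],
    [0.14,0,0.072],
    [0.138,0,0.079],
    [0.146,0,0.086],
    [0.143,0,0.093],
    [0.14,0,0.1],
    [0.136,0,0.106],
    [0.132,0,0.112],
  ],
  turn=[
    [0,0,0],
    [0,0,0],
    [0,0,0],
    [0,0,0],
    [0,0,0],
    [0,0,0],
    [0,0,0],
    [0,0,0],
    [0,0,0],
    [0,0,0],
  ],
  hand=[1,1,1,1,1,1,1,1,1,1],
)

```text
time_s: 28.7
position: [0.54, -0.2155, 0.1138]
tool_rot: [[1.0, -0.007, 0.0], [-0.007, -1.0, -0.0], [0.0, 0.0, -1.0]]
ft_force: [1.7, 1.1, 1.9]
grip_width: 0.0858
gripper_force: 1.4
```

Emit:
drive_tool(
  offset=[
    [0.127,0,0.118],
    [0.123,0,0.124],
    [0.118,0,0.13],
    [0.112,0,0.135],
    [0.106,0,0.14],
    [0.1,0,0.145],
    [0.094,0,0.15],
    [0.088,0,0.154],
    [0.081,0,0.158],
    [0.04,0,0.08],
  ],
  turn=[
    [0,0,0],
    [0,0,0],
    [0,0,0],
    [0,0,0],
    [0,0,0],
    [0,0,0],
    [0,0,0],
    [0,0,0],
    [0,0,0],
    [0,0,0],
  ],
  hand=[1,1,1,1,1,1,1,1,1,1],
)

```text
time_s: 29.95
position: [0.58, -0.2158, 0.0605]
tool_rot: [[1.0, -0.007, 0.002], [-0.007, -1.0, -0.001], [0.002, 0.001, -1.0]]
ft_force: [6.9, -0.1, 1.3]
grip_width: 0.0853
gripper_force: 3.4
```

Emit:
drive_tool(
  offset=[
    [0.034,0,0.082],
    [0.034,0,0.082],
    [0.032,0,0.083],
    [0.03,0,0.084],
    [0.027,0,0.085],
    [0.026,0,0.086],
    [0.024,0,0.086],
    [0.022,0,0.087],
    [0.02,0,0.05],
    [0,0,0],
  ],
  turn=[
    [0,0,0],
    [0,0,0],
    [0,0,0],
    [0,0,0],
    [0,0,0],
    [0,0,0],
    [0,0,0],
    [0,0,0],
    [0,0,0],
    [0,0,0],
  ],
  hand=[1,1,1,1,1,1,1,1,1,1],
)

```text
time_s: 31.2
position: [0.5904, -0.2159, 0.032]
tool_rot: [[1.0, -0.008, 0.003], [-0.008, -1.0, -0.001], [0.003, 0.001, -1.0]]
ft_force: [9.4, 0.4, 1.9]
grip_width: 0.0855
gripper_force: 4.6
```

Emit:
drive_tool(
  offset=[
    [0.02,0,0],
    [0.02,0,0],
    [0.03,0,0],
    [0.03,0,0],
    [0.15,0,0],
    [0.3,0,-0.2],
    [0,0,-0.8],
    [0,0,-0.8],
    [0,0,-0.3],
    [-0.5,0,0],
  ],
  turn=[
    [0,0,0],
    [0,0,0],
    [0,0,0],
    [0,0,0],
    [0,0,0],
    [0,0,0],
    [0,0,0],
    [0,0,0],
    [0,0,0],
    [0,0,0],
  ],
  hand=[1,1,1,1,1,1,1,1,1,1],
)

```text
time_s: 32.45
position: [0.5916, -0.2157, 0.1158]
tool_rot: [[1.0, -0.006, 0.001], [-0.006, -1.0, -0.001], [0.001, 0.001, -1.0]]
ft_force: [-0.3, 0.0, -0.5]
grip_width: 0.0858
gripper_force: 0.0
```

Emit:
drive_tool(
  offset=[
    [-0.8,0,0],
    [-0.8,0,0],
    [-0.8,0,0],
    [-0.8,0,0],
    [-0.8,0,0],
    [-0.8,0,0],
    [-0.3,0,0],
    [0,0,0],
    [0,0,0],
    [0,0,0],
  ],
  turn=[
    [0,0,0],
    [0,0,0],
    [0,0,0],
    [0,0,0],
    [0,0,0],
    [0,0,0],
    [0,0,0],
    [0,0,0],
    [0,0,0],
    [0,0,0],
  ],
  hand=[1,1,1,1,1,1,1,1,1,1],
)

```text
time_s: 33.7
position: [0.3877, -0.2144, 0.1156]
tool_rot: [[1.0, -0.006, 0.0], [-0.006, -1.0, -0.0], [0.0, 0.0, -1.0]]
ft_force: [-0.9, -0.3, 0.1]
grip_width: 0.0853
gripper_force: 0.0
```

Run:
```python
from h import *
o=observe();print(o['position'],o['ft_force'],farrim(365,369),farrim(424,428),farrim(231,250))
c=camera_info('top');s=cv2.cvtColor(get_image('top'),cv2.COLOR_BGR2HSV)[:,:,2].astype(float)
for u in(365,395,425): 
    p=s[115:155,u-4:u+4].mean(1);i=np.where(p>185)[0];print(u,ray(c,[[u,115+i[0]-.5],[u,115+i[-1]+.5]],0)[:,:2].round(4).tolist())
```

```text
[ 0.3877203  -0.21436044  0.11561261] [-0.88006763 -0.33335386  0.10627649] [ 0.58055781 -0.13705513] [ 0.5787674  -0.29266847] [0.58283698 0.19458737]
365 [[0.6836, -0.1395], [0.6361, -0.1393]]
395 [[0.6839, -0.2231], [0.6363, -0.2228]]
425 [[0.6842, -0.3069], [0.6366, -0.3064]]
```

Emit:
drive_tool(
  offset=[
    [0,0,0.8],
    [0,0,0.8],
    [0,0,0.6],
    [0,0,0.38],
    [0.3,0,0],
    [0.12,0,0],
    [0.1,0,0],
    [0.15,0,0],
    [0.2,0,0],
    [0.2,0,0],
  ],
  turn=[
    [0,0,0],
    [0,0,0],
    [0,0,0],
    [0,0,0],
    [0,0,0],
    [0,0,0],
    [0,0,0],
    [0,0,0],
    [0,0,0],
    [0,0,0],
  ],
  hand=[1,1,1,1,1,1,1,1,1,1],
)

```text
time_s: 35.15
position: [0.4303, -0.2146, 0.0126]
tool_rot: [[1.0, -0.007, -0.0], [-0.007, -1.0, -0.0], [-0.0, 0.0, -1.0]]
ft_force: [-2.8, -0.3, 2.2]
grip_width: 0.0855
gripper_force: 1.5
```

Emit:
drive_tool(
  offset=[
    [0.2,0,0],
    [0.2,0,0],
    [0.2,0,0],
    [0.2,0,0],
    [0.2,0,0],
    [0.15,0,0],
    [0.1,0,0],
    [0.05,0,0],
    [0,0,0],
    [0,0,0],
  ],
  turn=[
    [0,0,0],
    [0,0,0],
    [0,0,0],
    [0,0,0],
    [0,0,0],
    [0,0,0],
    [0,0,0],
    [0,0,0],
    [0,0,0],
    [0,0,0],
  ],
  hand=[1,1,1,1,1,1,1,1,1,1],
)

```text
time_s: 36.4
position: [0.482, -0.215, 0.0125]
tool_rot: [[1.0, -0.007, 0.001], [-0.007, -1.0, -0.0], [0.001, 0.0, -1.0]]
ft_force: [0.6, 0.0, 0.8]
grip_width: 0.0854
gripper_force: 0.0
```

Run:
```python
from h import *
o=observe();print(o['position'],o['ft_force'])
c=camera_info('top');im=get_image('top');s=cv2.cvtColor(im,cv2.COLOR_BGR2HSV)[:,:,1].astype(float)
for u in(366,395,424):
    p=s[115:175,u-3:u+3].mean(1);print(p[5:40].round(0).astype(int).tolist());i=np.argmax(p>66);v=115+i-1+(66-p[i-1])/(p[i]-p[i-1]);print(u,v,ray(c,[u,v],.06))
```

```text
[ 0.48202512 -0.21502477  0.01254878] [0.60502011 0.04025704 0.78878805]
[17, 17, 18, 16, 21, 29, 33, 33, 33, 33, 32, 35, 49, 70, 84, 91, 96, 97, 94, 94, 93, 93, 94, 94, 94, 94, 94, 94, 94, 95, 97, 98, 98, 98, 96]
366 132.7890625 [[ 0.65169048 -0.13470763  0.06      ]]
[17, 18, 17, 17, 20, 29, 32, 33, 33, 33, 33, 34, 46, 74, 90, 94, 102, 104, 103, 99, 98, 99, 100, 100, 98, 99, 100, 100, 99, 99, 99, 100, 102, 104, 101]
395 132.70833333333334 [[ 0.65215208 -0.21132465  0.06      ]]
[17, 17, 16, 16, 20, 30, 33, 33, 33, 33, 33, 32, 37, 68, 88, 92, 100, 104, 105, 102, 102, 102, 101, 101, 102, 101, 100, 100, 100, 99, 100, 101, 100, 105, 104]
424 132.92513368983958 [[ 0.65182354 -0.28808538  0.06      ]]
```

Emit:
drive_tool(
  offset=[
    [0.05,0,0],
    [0.08,0,0],
    [0.05,0,0],
    [0.02,0,0],
    [0,0,0],
    [-0.2,0,0],
    [-0.5,0,0],
    [-0.5,0,-0.5],
    [0,0,-0.8],
    [0,0,-0.8],
  ],
  turn=[
    [0,0,0],
    [0,0,0],
    [0,0,0],
    [0,0,0],
    [0,0,0],
    [0,0,0],
    [0,0,0],
    [0,0,0],
    [0,0,0],
    [0,0,0],
  ],
  hand=[1,1,1,1,1,1,1,1,1,1],
)

```text
time_s: 37.7
position: [0.4413, -0.2147, 0.0974]
tool_rot: [[1.0, -0.007, 0.0], [-0.007, -1.0, 0.0], [0.0, -0.0, -1.0]]
ft_force: [0.5, 0.1, 0.5]
grip_width: 0.0853
gripper_force: 0.0
```

Emit:
drive_tool(
  offset=[
    [-0.4,0,-0.8],
    [-0.4,0,-0.5],
    [-0.2,0,0],
    [0,0,0],
    [0,0,0],
    [0,0,0],
    [0,0,0],
    [0,0,0],
    [0,0,0],
    [0,0,0],
  ],
  turn=[
    [0,0,0],
    [0,0,0],
    [0,0,0],
    [0,0,0],
    [0,0,0],
    [0,0,0],
    [0,0,0],
    [0,0,0],
    [0,0,0],
    [0,0,0],
  ],
  hand=[1,1,1,1,1,1,1,1,1,1],
)

```text
time_s: 38.95
position: [0.4018, -0.2144, 0.1485]
tool_rot: [[1.0, -0.007, -0.0], [-0.007, -1.0, 0.0], [-0.0, -0.0, -1.0]]
ft_force: [-0.2, -0.5, 0.3]
grip_width: 0.0853
gripper_force: 0.0
```

Run:
```python
from h import *
o=observe();print(o['position'],o['ft_force'])
c=camera_info('top');im=get_image('top');s=cv2.cvtColor(im,cv2.COLOR_BGR2HSV)[:,:,1].astype(float)
for u in(366,395,424):
    p=s[115:175,u-3:u+3].mean(1);i=np.argmax(p>66);v=115+i-1+(66-p[i-1])/(p[i]-p[i-1]);print(u,v,ray(c,[u,v],.06))
cv2.imwrite('pics/end.png',get_image('scene'))
```

```text
[ 0.40183336 -0.21438159  0.14852475] [-0.18050974 -0.48218982  0.32773078]
366 129.82677165354332 [[ 0.65955304 -0.13473913  0.06      ]]
395 129.82954545454547 [[ 0.65980061 -0.21137671  0.06      ]]
424 130.1679389312977 [[ 0.65915586 -0.28815587  0.06      ]]
```

View pics/end.png

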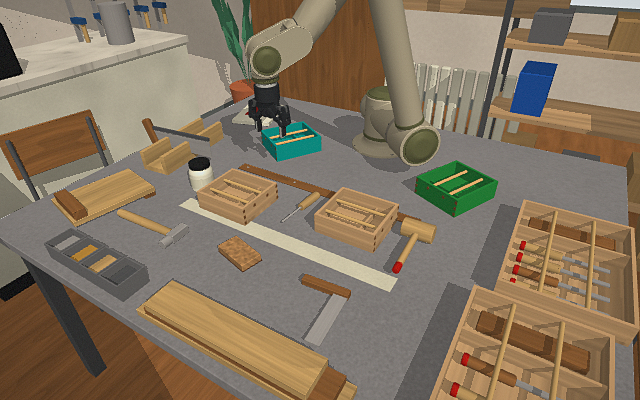

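The stamped tray (238,193) has its front edge on the middle of the tape. The other tray (357,217) is at the strip, and the bystanders look undisturbed.

```bash
python3 -c "
from rig import env
print(env.close_job())"
```

```text
the job is handed in; nothing more can be done
None
```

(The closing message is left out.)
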